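# Start up the sharpening corner: power, extraction, grinder

## Task

Start up the sharpening corner in the safe order, with light presses of the fingertips: first switch on the power strip by pressing down the raised end of its rocker, then press the dust extractor's start button fully in, and last press the bench grinder's start button fully in. On each machine the start button is the smaller flat-topped one beside the mushroom-headed stop button; never have the extractor on without power, nor the grinder on without extraction. Press gently, leave all three running, and do not pick up or knock about any of the tools and jars around them.

Things in the scene. Friction and masses are not known exactly. Their poses are not given: they have to be found in the camera images.
- power_strip: aluminium power strip screwed to the bench, 64 mm (x) by 258 mm (y), top 44 mm above the bench; origin under its centre; long axis y, z up. Its +y end carries a black rubber-covered rocker switch, then comes a free socket, then two sockets with black plugs standing 31 mm above the top.
- rocker (a joint): rocker switch of the power strip, in radians: 0 = off as found (its +y end raised), 0.4 = on (its +y end fully down). It takes 2 to 3 N near its end and stays where it is left, so press it to its stop; its soft rubber cover then gives about 3 N per mm.
- rocker_raised (a point): point on top of the rocker's raised half, 21 mm from its pivot towards the strip's +y end, about 64 mm above the bench while off; it goes down 8 mm to on. The rocker is 32 mm wide (strip x) and 56 mm long (strip y), pivoting about its middle.
- extractor: bench dust extractor: metal cabinet 190 x 300 mm, 253 mm high with the round outlet on top; black slotted intake to the front between two wings. Origin: underside centre of its 340 x 220 mm base plate, bolted down; x from its button box to the machine, z up. Button box 78 (x) by 126 mm (y), 64 mm high, centre at x = -130 mm; cabinet from x = -32 mm, wings (|y| over 140 mm) from x = -75 mm
- extractor_start (a joint): start button of the extractor, in metres: 0 = standing out (off, as found), 0.008 = pressed fully in (running). It moves straight down. It takes about 3 N to move and stays where it is left, so press it to its stop; its soft rubber cap gives up to 5 mm more, about 3 N per mm.
- extractor_start_top (a point): centre of the flat top of the extractor's start button, a black rubber cap, a cylinder 29 mm across, on the box at y = +29 mm; about 78 mm above the bench while out, 70 mm when in. z up.
- extractor_stop_top (a point): centre of the domed top of the extractor's stop button, a black 40 mm mushroom on the box at y = -29 mm, 58 mm from the start button; about 82 mm above the bench while in (as found). The two are linked: as start goes in, stop comes out by 8 mm, and the reverse. Not to be pressed.
- grinder: bench grinder, 400 mm long, 265 mm high: motor with a guarded 150 mm grinding wheel on its left, a felt wheel on its right. Origin: underside centre of its 340 x 220 mm base plate, bolted down; x from its button box to the machine, z up. Button box 78 (x) by 126 mm (y), 64 mm high, centre at x = -130 mm; motor from x = 10 mm, wheels and tool rest (|y| over 115 mm) from x = -35 mm
- grinder_start (a joint): start button of the grinder, in metres: 0 = standing out (off, as found), 0.008 = pressed fully in (running). It moves straight down. It takes about 3 N to move and stays where it is left, so press it to its stop; its soft rubber cap gives up to 5 mm more, about 3 N per mm.
- grinder_start_top (a point): centre of the flat top of the grinder's start button, a black rubber cap, a cylinder 29 mm across, on the box at y = +29 mm; about 78 mm above the bench while out, 70 mm when in. z up.
- grinder_stop_top (a point): centre of the domed top of the grinder's stop button, a black 40 mm mushroom on the box at y = -29 mm, 58 mm from the start button; about 82 mm above the bench while in (as found). The two are linked: as start goes in, stop comes out by 8 mm, and the reverse. Not to be pressed.
- gouge: loose wood-handled gouge lying in front of the power strip, 235 mm long, 28 mm high; origin under the joint of handle and blade, blade along x
- chisel: loose wood-handled flat chisel, 255 mm long, 28 mm high; origin under the joint of handle and blade, blade along x
- compound_jar: loose glass jar with steel cap, 56 mm across, 62 mm high, near the rocker end of the power strip; origin under its centre
- oil_can: loose steel oil bottle, 48 mm across, 105 mm high, beside the grinder's button box; origin under its centre
- hone: loose sharpening stone in a wooden base, 66 x 100 x 28 mm, beside the extractor's button box; origin under its centre
- mallet: loose turned carver's mallet standing on its head, 90 mm across, 228 mm high; origin under its centre
- carving: loose half-carved wooden figure standing upright, 104 mm across, 145 mm high; origin under its centre

How it is judged:
On the way, in this order (a step that is already met when the one before it is completed fails the run):
1. the power strip's rocker is pressed over to on (value of joint rocker above 0.25 rad), for 0.2 s.
2. the dust extractor's start button is pressed in and stays in (value of joint rocker above 0.25 rad and value of joint extractor_start above 0.006 m), for 0.2 s.
3. the bench grinder's start button is pressed in and stays in (all of step 2 and value of joint grinder_start above 0.006 m), for 0.2 s.
At the end, for the whole second after the job is handed in: the rocker is over to on (over 0.25 of its 0.4 rad), both start buttons are in (over 6 of their 8 mm), and every loose thing stands at rest within 20 mm of where it was (all of step 3 and distance of each of gouge, chisel, compound_jar, oil_can, hone, mallet, carving from where it was at the start of the episode below 0.02 m and linear speed of each of gouge, chisel, compound_jar, oil_can, hone, mallet, carving below 0.02 m/s); the robot touches nothing.
It fails at once if the extractor is on while the power strip is off (value of joint extractor_start above 0.004 m and value of joint rocker below 0.2 rad).
It fails at once if the grinder is on while the extractor is off (value of joint grinder_start above 0.004 m and value of joint extractor_start below 0.004 m).
It fails at once if the strip or a machine is pressed or struck with more than 25 N (contact force between any of the fingers, the arm and power_strip above 25 N or contact force between any of the fingers, the arm and extractor above 25 N or contact force between any of the fingers, the arm and grinder above 25 N).
It fails at once if a loose thing is shifted, tipped or lifted by more than 20 mm (distance of any of gouge, chisel, compound_jar, oil_can, hone, mallet, carving from where it was at the start of the episode above 0.02 m).
It also fails if it takes over 67 s, if anything falls off the work surface, if the arm or the gripper's body presses on something with over 40 N, if the wrist force passes 120 N, or if a joint passes its speed limit or range.

## Robot

A 6-joint arm with a two-finger parallel gripper is mounted at the origin on the work surface. World frame = base frame: x ahead of the robot, y to its left, z up, the work surface at z = 0. Lengths are in m, angles in rad, forces in N, time in s.
With the tool pointing down it reaches from about 0.35 to 0.975 m from the base axis. Payload 4.9 kg.
Tool frame: the origin (TCP) lies on the centre line of the jaws, within the pads' length; the fingertips stand 14 mm ahead of it and the grasp point (between the pads) lies 5 mm behind it (manip.nose_length is the distance from the TCP to the fingertips, in m); z points along the fingers, y is the line along which they close (so a half turn about z gives the same grasp; the last joint's range is limited). The gripper opens to 85 mm and grips with 20 to 120 N. Pads are 22 mm wide; open, the fingers measure 114 mm over their backs; the gripper's body (76 mm by 85 mm) begins 54 mm behind the grasp point. The pads swing forward as they close: fully open they stand 13 mm farther back than shut.
Start: joints at [1.059, 0.053, 1.613, -0, 1.476, -0.119], TCP at [0.239, 0.577, 0.245] pointing down, gripper open.
Joint ranges: [-3.01, 3.01], [-1.01, 2.22], [0.06, 2.58], [-1.02, 4.17], [0.09, 2.62], [-3.14, 3.14]. Speed limits (rad/s): [2.57, 2.57, 3.14, 3.14, 3.14, 3.14].

## Interface

Orientations are given as a unit quaternion [w, x, y, z].
In Python, from plant import manip, imaging gives the robot as it stands.
- The arm moves only by the tool play_rows, never from a script. Its argument "commands" is a list of rows, each a list of 6 numbers: the shift along the tool's x, y, z in mm, then the turn, a rotation vector about the tool's x, y, z in degrees. A call has 1 to 5 rows; each row shifts and turns the commanded pose from where the row before left it, along the tool's axes as they then stand; what a row does not reach is not made up. A row lasts 1/12 s, in which the tool goes at most 41.7 mm and 7.16 degrees, less where a joint would pass 70% of its speed; a pose out of reach is approached as far as the arm can. A call is refused whole if a number of a shift passes 41.7 or a number of a turn 7.16, either way. A call with a gripper value outside its range is refused whole. "hand" is the finger opening in mm, from 0 to 85.4, set as the call begins (left out, the last holds). The fingers move at their own pace and stop on an object; the grip force is fixed at half the most. Time passes only in rows, so rows that do not move let the fingers close. It gives the time, the measured TCP pose, the force, the opening and the grip force at its end, in the units of the state.
- manip.state(): the state, without advancing time (a new reading comes with each control period).
- imaging.grab_frame(name): name is "scene" or "top"; returns a dict with "image" (400x640x3 uint8, red, green, blue), "fx", "fy", "cx", "cy" (pixels), "R" (3x3) and "t" (3): a world point X has camera coordinates R X + t. Camera axes: x right, y down, z forward; pixel columns grow to the right and rows downward; lengths in m; the calibration is good to about 2 mm. A picture is of the moment at which its call begins. There is no depth.
- manip.job_done(): hands the job in; it is judged then, once.
The state is a dict: "time": time; "joint_pos": joint angles; "joint_vel": joint speeds; "joint_efforts": joint torques, N m; "tool_pos": TCP position; "tool_rot": TCP orientation; "contact_force": force on the tool from outside, world axes, zero at the start; "ft_torque": the same for the moment, N m; "gripper_width": opening from 0.0 (shut) to 1.0 (fully open); "grasp_force": force on a finger pad.
Only numpy, scipy, OpenCV 4.12 (cv2) and the standard library are available. Lean on these libraries where they do the work, as an engineer would, in place of code of your own. Each camera call takes 0.05 s, during which the arm holds its last target. There are 200 camera calls.

## Working session

There is one attempt and no reset: what is moved stays moved. The work goes in short steps, Python scripts to look and compute and a tool call to move; the robot and the scene stay as the last step left them, time stands still between calls to the robot, and variables do not carry over. Pictures are saved under pics/ and viewed, at most 10 in all, crops included, and the job is handed in when it is done.

Besides the shell and the picture viewer there is one more tool, called after "Emit:" by a JSON object that holds its "method" and its "body". play_rows: Moves the arm, as the interface text tells. Its arguments: {"type":"object","properties":{"commands":{"type":"array","items":{"type":"array","items":{"type":"number"}}},"hand":{"type":"number"}},"required":["commands"]}

```bash
mkdir -p pics; python3 - <<'E'
from plant import manip, imaging
import cv2
for n in("scene","top"):
    f=imaging.grab_frame(n); cv2.imwrite(f"pics/{n}0.png",f["image"][:,:,::-1]); print(n,f["fx"],f["cx"],f["cy"],f["R"],f["t"])
print(manip.state(),manip.nose_length)
E
```

```text
scene 493.2616464764935 322.35350991020215 201.09203290577494 [[-0.46248777  0.88658183  0.00881573]
 [ 0.73461166  0.38874152 -0.5560807 ]
 [-0.49643808 -0.25070439 -0.83108155]] [ 0.19325548 -0.35647614  1.95226347]
top 488.01406314519477 317.1535752472481 190.57842695929895 [[-0.0054075  -0.99995567  0.00770819]
 [-0.99081451  0.00431619 -0.13515906]
 [ 0.1351198  -0.00836826 -0.99079393]] [0.05324745 0.50665295 1.37821661]
{'time': 0.1, 'joint_pos': array([ 1.05898534e+00,  5.32819411e-02,  1.61417410e+00,  3.71185104e-05,
        1.47598807e+00, -1.19008973e-01]), 'joint_vel': array([-0.00068787, -0.00114023, -0.00140682, -0.0015261 ,  0.00220574,
       -0.00012286]), 'joint_efforts': array([ 3.28545339e-04, -3.94899738e+01, -3.71363425e+01, -1.89942248e-04,
        3.93480237e-03,  2.46900663e-05]), 'tool_pos': array([0.23896559, 0.57692718, 0.24418105]), 'tool_rot': array([-3.04730325e-04,  1.95142453e-01,  9.80774472e-01, -8.74332758e-04]), 'contact_force': array([ 0.62846964, -0.37525951, -1.06030306]), 'ft_torque': array([ 0.02023665, -0.00092343, -0.02280475]), 'grasp_force': 0.0, 'gripper_width': 0.9973609588707669} 0.014
```

View pics/scene0.png

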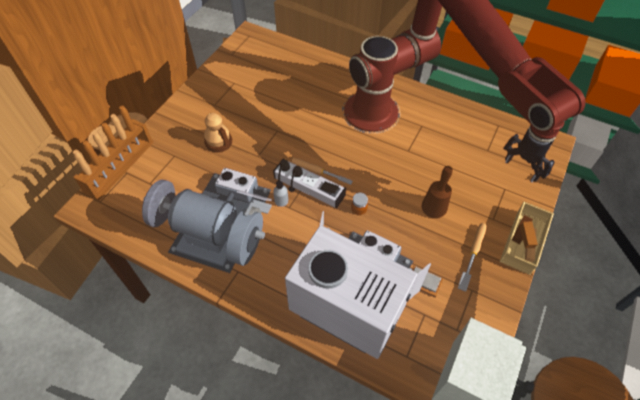

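View pics/top0.png

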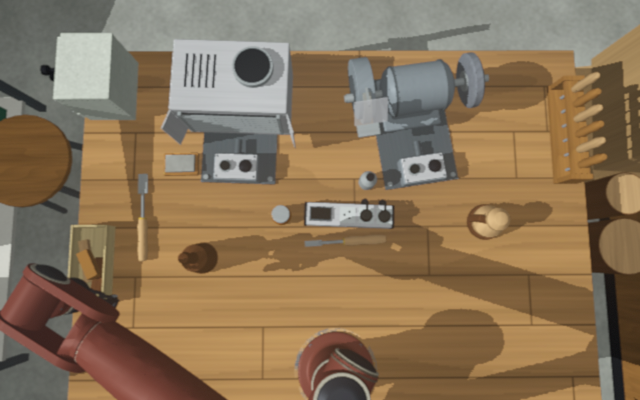

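The scene shows all three devices. In the top view the rocker is near (320,213) at the strip's left (+y) end. The extractor buttons are near (225,166) and (246,166), and the grinder's near (408,169) and (432,168). I'll zoom in for exact pixels.

```bash
python3 - <<'E'
import cv2,numpy as np
a=cv2.imread("pics/top0.png")
c=lambda x,y,w,h,s:cv2.resize(a[y:y+h,x:x+w],None,fx=s,fy=s,interpolation=cv2.INTER_CUBIC)
A=c(200,145,80,45,5);B=c(370,145,80,45,5);C=c(265,190,140,50,5.7142857)
cv2.imwrite("pics/z.png",np.vstack([np.hstack([A,B]),C[:,:800]]))
b=cv2.imread("pics/scene0.png")
c2=lambda x,y,w,h,s:cv2.resize(b[y:y+h,x:x+w],None,fx=s,fy=s,interpolation=cv2.INTER_CUBIC)
cv2.imwrite("pics/z2.png",np.vstack([np.hstack([c2(350,225,80,45,5),c2(205,160,80,45,5)]),c2(265,155,140,60,40/7)]))
E
```

```text
(no output)
```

View pics/z.png

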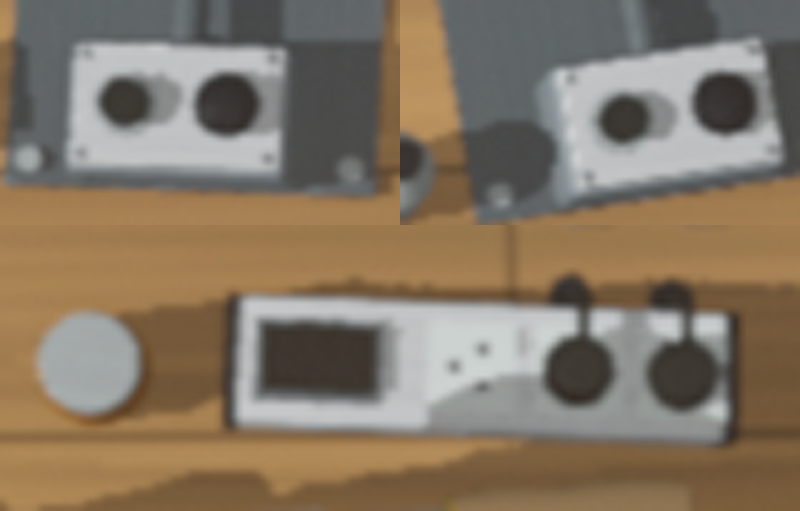

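View pics/z2.png

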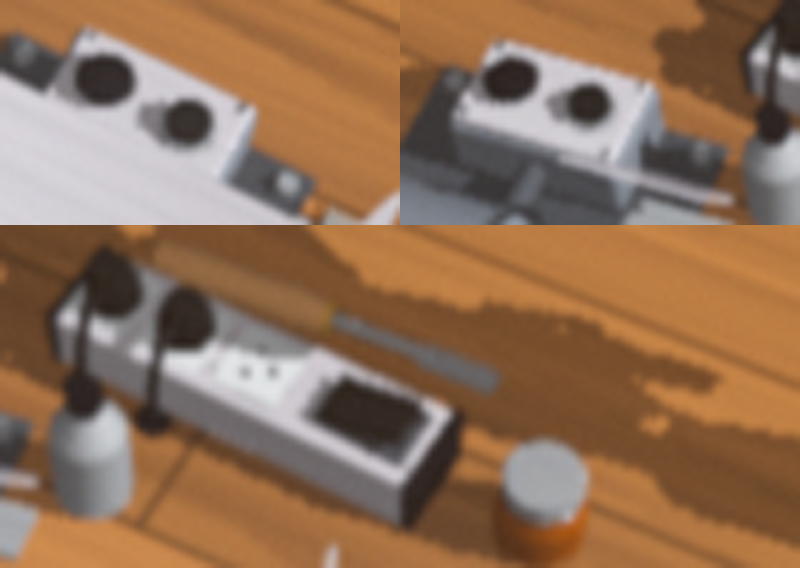

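```bash
cat >h.py <<'E'
from plant import manip, imaging
import numpy as np
T=imaging.grab_frame("top");S=imaging.grab_frame("scene")
def ray(f,u,v,z):
    R=np.array(f["R"]);c=-R.T@f["t"];d=R.T@[(u-f["cx"])/f["fx"],(v-f["cy"])/f["fy"],1]
    return (c+d*(z-c[2])/d[2])
E
python3 - <<'E'
from h import *
s=5;q=40/7
a=lambda X,Y,s,x,y:((X+.5)/s-.5+x,(Y+.5)/s-.5+y)
def p(n,f,uv,z): print(n,ray(f,*uv,z).round(4))
p("ext start T",T,a(125,102,5,200,145),.078);p("ext stop T",T,a(228,104,5,200,145),.080)
p("ext start S",S,a(188,122,5,350,225),.078);p("ext stop S",S,a(104,79,5,350,225),.080)
p("gr start T",T,a(222,118,5,370,145),.078);p("gr stop T",T,a(325,103,5,370,145),.080)
p("gr start S",S,a(191,103,5,205,160),.078);p("gr stop S",S,a(110,78,5,205,160),.080)
for n,X,Y in(("TL",236,72),("TR",735,89),("BR",729,217),("BL",232,203)): p("strip "+n,T,a(X,Y,q,265,190),.044)
for n,X,Y in(("rTL",258,95),("rTR",380,98),("rBR",378,172),("rBL",258,170)): p(n,T,a(X,Y,q,265,190),.056)
for n,X,Y in(("rS +y front",340,373-225),("+y near",430,405-225),("+y far",402,460-225),("-y far",308,412-225)): p(n,S,a(X,Y,q,265,155),.056)
p("jar",T,a(90,138,q,265,190),.062)
print(manip.state()["time"])
E
```

```text
ext start T [0.5749 0.3117 0.078 ]
ext stop T [0.5731 0.2534 0.08  ]
ext start S [0.5813 0.3101 0.078 ]
ext stop S [0.579  0.2519 0.08  ]
gr start T [ 0.5636 -0.2229  0.078 ]
gr stop T [ 0.5716 -0.281   0.08  ]
gr start S [ 0.5676 -0.225   0.078 ]
gr stop S [ 0.5766 -0.2838  0.08  ]
strip TL [0.4722 0.0833 0.044 ]
strip TR [ 0.4624 -0.1669  0.044 ]
strip BR [ 0.3983 -0.1622  0.044 ]
strip BL [0.4065 0.0854 0.044 ]
rTL [0.4593 0.0722 0.056 ]
rTR [0.4575 0.0117 0.056 ]
rBR [0.4207 0.013  0.056 ]
rBL [0.422  0.0724 0.056 ]
rS +y front [0.426  0.0104 0.056 ]
+y near [0.4218 0.0686 0.056 ]
+y far [0.4651 0.0718 0.056 ]
-y far [0.4603 0.0068 0.056 ]
jar [0.4377 0.1551 0.062 ]
0.2
```

Both cameras agree to within about 6 mm: rocker press point ≈ (0.441, 0.070), extractor start ≈ (0.577, 0.311), grinder start ≈ (0.566, -0.224). I'll close the fingers, go up over the mallet, then across to the rocker.

Emit:
{"method": "play_rows", "body": {"commands": [[0,0,-38,0,0,0],[0,0,-38,0,0,0],[0,0,-38,0,0,0],[0,0,0,0,0,0]], "hand": 0}}

```text
time: 0.53
tool_pos: [0.2404, 0.5796, 0.3699]
tool_rot: [0.002, 0.195, 0.981, 0.007]
contact_force: [-0.7, -0.7, 2.3]
gripper_width: 0.46
grasp_force: 0.0
```

Emit:
{"method": "play_rows", "body": {"commands": [[-27,-28,0,0,0,0],[-27,-28,0,0,0,0],[-27,-28,0,0,0,0],[-27,-28,0,0,0,0],[-27,-28,0,0,0,0]]}}

```text
time: 0.95
tool_pos: [0.3105, 0.3947, 0.3589]
tool_rot: [0.0, 0.195, 0.981, -0.0]
contact_force: [0.4, 0.1, 0.0]
gripper_width: -0.001
grasp_force: 0.0
```

Emit:
{"method": "play_rows", "body": {"commands": [[-27,-28,0,0,0,0],[-27,-28,0,0,0,0],[-27,-28,0,0,0,0],[-27,-28,0,0,0,0],[-27,-28,0,0,0,0]]}}

```text
time: 1.37
tool_pos: [0.3816, 0.2136, 0.3591]
tool_rot: [0.0, 0.195, 0.981, 0.0]
contact_force: [-0.2, -0.7, -0.0]
gripper_width: -0.002
grasp_force: 0.0
```

Emit:
{"method": "play_rows", "body": {"commands": [[-27,-28,0,0,0,0],[-27,-28,0,0,0,0],[-27,-28,0,0,0,0],[-27,-28,0,0,0,0],[0,0,0,0,0,0]]}}

```text
time: 1.78
tool_pos: [0.4397, 0.0653, 0.3586]
tool_rot: [0.0, 0.199, 0.98, -0.001]
contact_force: [-0.6, 1.0, 0.5]
gripper_width: 0.004
grasp_force: 0.0
```

```bash
cat >>h.py <<'E'
from scipy.spatial.transform import Rotation as Ro
def to(x,y,z):
    s=manip.state();R=Ro.from_quat(np.roll(s["tool_rot"],-1))
    print("t",round(s["time"],2),"pos",s["tool_pos"].round(4),"F",s["contact_force"].round(2),"w",round(s["gripper_width"],3),"z axis",R.as_matrix()[:,2].round(3))
    print("tool mm",(R.inv().apply(np.array([x,y,z])-s["tool_pos"])*1000).round(1))
E
python3 -c "
from h import *
to(.4415,.070,.088)"
```

```text
t 1.88 pos [0.4386 0.0693 0.3589] F [-0.71  0.53 -0.38] w 0.003 z axis [-0.001  0.    -1.   ]
tool mm [ -2.7   1.7 270.9]
```

Emit:
{"method": "play_rows", "body": {"commands": [[-3,2,30,0,0,0],[0,0,39,0,0,0],[0,0,39,0,0,0],[0,0,39,0,0,0],[0,0,39,0,0,0]]}}

```text
time: 2.3
tool_pos: [0.4413, 0.0729, 0.1718]
tool_rot: [0.001, 0.194, 0.981, 0.0]
contact_force: [0.2, 0.4, 0.0]
gripper_width: -0.003
grasp_force: 0.0
```

Emit:
{"method": "play_rows", "body": {"commands": [[0,0,35,0,0,0],[0,0,25,0,0,0],[0,0,15,0,0,0],[0,0,8,0,0,0],[0,0,0,0,0,0]]}}

```text
time: 2.72
tool_pos: [0.4401, 0.0725, 0.0883]
tool_rot: [-0.002, 0.194, 0.981, -0.0]
contact_force: [-0.4, 0.1, 0.6]
gripper_width: -0.001
grasp_force: 0.0
```

```bash
python3 - <<'E'
from h import *
import cv2
to(.4415,.070,.078)
b=imaging.grab_frame("scene")["image"][:,:,::-1];t=imaging.grab_frame("top")["image"][:,:,::-1]
r=lambda i,x,y:cv2.resize(i[y:y+80,x:x+110],None,fx=3.6,fy=3.6,interpolation=cv2.INTER_CUBIC)
cv2.imwrite("pics/r1.png",np.hstack([r(b,280,140),r(t,265,165)]))
E
```

```text
t 2.82 pos [0.4424 0.072  0.0913] F [ 0.17 -0.15  0.41] w 0.003 z axis [ 0.001  0.    -1.   ]
tool mm [ 0.1 -2.2 13.3]
```

View pics/r1.png

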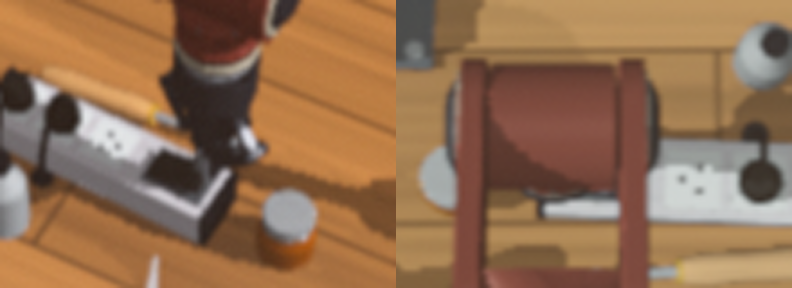

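The fingertips are above the rocker's outer (+y) half, about 12 mm over it, and clear of the jar. Pressing in small steps.

Emit:
{"method": "play_rows", "body": {"commands": [[0,-2,4,0,0,0],[0,0,4,0,0,0],[0,0,3,0,0,0],[0,0,2,0,0,0],[0,0,0,0,0,0]]}}

```text
time: 3.33
tool_pos: [0.4412, 0.0695, 0.0771]
tool_rot: [-0.0, 0.195, 0.981, 0.0]
contact_force: [0.6, -0.0, 0.6]
gripper_width: 0.001
grasp_force: 0.6
```

Emit:
{"method": "play_rows", "body": {"commands": [[0,0,1.5,0,0,0],[0,0,1.5,0,0,0],[0,0,1,0,0,0],[0,0,0,0,0,0]]}}

```text
time: 3.67
tool_pos: [0.4413, 0.0695, 0.0733]
tool_rot: [0.0, 0.195, 0.981, 0.0]
contact_force: [0.5, 1.9, 1.3]
gripper_width: -0.004
grasp_force: 0.8
```

Emit:
{"method": "play_rows", "body": {"commands": [[0,0,1,0,0,0],[0,0,1,0,0,0],[0,0,0,0,0,0]]}}

```text
time: 3.92
tool_pos: [0.4412, 0.0695, 0.0712]
tool_rot: [0.0, 0.195, 0.981, 0.0]
contact_force: [0.2, 1.9, 1.7]
gripper_width: 0.002
grasp_force: 1.0
```

Emit:
{"method": "play_rows", "body": {"commands": [[0,0,1,0,0,0],[0,0,1,0,0,0],[0,0,0,0,0,0]]}}

```text
time: 4.17
tool_pos: [0.4411, 0.0694, 0.0691]
tool_rot: [0.0, 0.195, 0.981, 0.0]
contact_force: [0.2, 1.9, 1.5]
gripper_width: 0.003
grasp_force: 1.0
```

Emit:
{"method": "play_rows", "body": {"commands": [[0,0,1,0,0,0],[0,0,0,0,0,0]]}}

```text
time: 4.33
tool_pos: [0.4412, 0.0695, 0.0684]
tool_rot: [0.0, 0.195, 0.981, 0.0]
contact_force: [0.0, 2.2, 2.5]
gripper_width: -0.002
grasp_force: 1.9
```

Emit:
{"method": "play_rows", "body": {"commands": [[0,0,1,0,0,0],[0,0,0,0,0,0]]}}

```text
time: 4.5
tool_pos: [0.4413, 0.0695, 0.0676]
tool_rot: [0.0, 0.195, 0.981, 0.0]
contact_force: [-1.4, 1.7, 5.2]
gripper_width: -0.001
grasp_force: 2.8
```

Emit:
{"method": "play_rows", "body": {"commands": [[0,0,1,0,0,0],[0,0,0,0,0,0]]}}

```text
time: 4.67
tool_pos: [0.4414, 0.0695, 0.0668]
tool_rot: [0.0, 0.195, 0.981, 0.0]
contact_force: [-1.7, 2.0, 6.2]
gripper_width: -0.002
grasp_force: 3.7
```

Emit:
{"method": "play_rows", "body": {"commands": [[0,0,1,0,0,0],[0,0,0,0,0,0]]}}

```text
time: 4.83
tool_pos: [0.4414, 0.0695, 0.066]
tool_rot: [0.0, 0.195, 0.981, 0.0]
contact_force: [-2.1, 2.9, 8.7]
gripper_width: 0.003
grasp_force: 4.4
```

Force climbs at 3 N/mm, so the rocker is at its stop. Retracting and checking it with a picture.

Emit:
{"method": "play_rows", "body": {"commands": [[0,0,0,0,0,0],[0,0,-15,0,0,0],[0,0,-35,0,0,0],[0,0,-35,0,0,0],[0,0,-35,0,0,0]]}}

```text
time: 5.25
tool_pos: [0.44, 0.0689, 0.1853]
tool_rot: [-0.001, 0.195, 0.981, -0.001]
contact_force: [0.3, 0.0, -0.2]
gripper_width: -0.0
grasp_force: 0.0
```

```bash
python3 - <<'E'
from h import *
import cv2
to(.577,.311,.18)
b=imaging.grab_frame("scene")["image"][:,:,::-1]
r=lambda i,x,y:cv2.resize(i[y:y+80,x:x+110],None,fx=5,fy=5,interpolation=cv2.INTER_CUBIC)
cv2.imwrite("pics/r2.png",r(b,290,140))
E
```

```text
t 5.35 pos [0.4446 0.0689 0.1918] F [1.14 0.58 0.49] w 0.0 z axis [ 0.011 -0.002 -1.   ]
tool mm [-29.5 274.3  12.9]
```

View pics/r2.png

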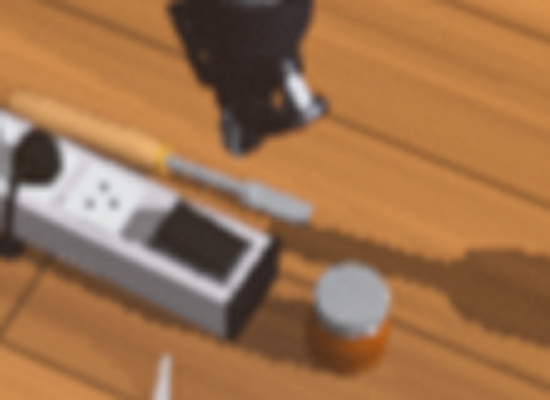

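The rocker's +y end, around (240,255) in this crop, is now flush and its -y end stands up, so it is on. Gouge and jar haven't moved. Next the extractor.

Emit:
{"method": "play_rows", "body": {"commands": [[-4,34,0,0,0,0],[-4,34,0,0,0,0],[-4,34,0,0,0,0],[-4,34,0,0,0,0],[-4,34,0,0,0,0]]}}

```text
time: 5.82
tool_pos: [0.5241, 0.2196, 0.1824]
tool_rot: [-0.002, 0.195, 0.981, -0.001]
contact_force: [0.6, -0.7, -0.1]
gripper_width: 0.003
grasp_force: 0.0
```

Emit:
{"method": "play_rows", "body": {"commands": [[-4,34,0,0,0,0],[-4,34,0,0,0,0],[-2,34,0,0,0,0],[0,0,0,0,0,0],[0,0,0,0,0,0]]}}

```text
time: 6.23
tool_pos: [0.5721, 0.3096, 0.1818]
tool_rot: [-0.002, 0.194, 0.981, -0.002]
contact_force: [0.2, -0.5, 0.4]
gripper_width: -0.001
grasp_force: 0.0
```

```bash
python3 -c "
from h import *
to(.577,.311,.104)"
```

```text
t 6.33 pos [0.5719 0.3082 0.1831] F [-0.2  -0.01 -0.14] w -0.001 z axis [-0.003 -0.002 -1.   ]
tool mm [-3.8  4.7 79. ]
```

Emit:
{"method": "play_rows", "body": {"commands": [[-3,4,25,0,0,0],[0,0,25,0,0,0],[0,0,18,0,0,0],[0,0,10,0,0,0],[0,0,0,0,0,0]]}}

```text
time: 6.75
tool_pos: [0.5749, 0.3097, 0.1037]
tool_rot: [-0.003, 0.196, 0.981, -0.002]
contact_force: [0.3, -0.4, -1.5]
gripper_width: 0.002
grasp_force: 0.0
```

```bash
python3 - <<'E'
from h import *
import cv2
to(.577,.311,.092)
b=imaging.grab_frame("scene")["image"][:,:,::-1]
r=lambda i,x,y:cv2.resize(i[y:y+80,x:x+110],None,fx=5,fy=5,interpolation=cv2.INTER_CUBIC)
cv2.imwrite("pics/r3.png",r(b,335,200))
E
```

```text
t 6.85 pos [0.5773 0.3111 0.1077] F [0.1  0.49 0.56] w 0.001 z axis [ 0. -0. -1.]
tool mm [ 0.2 -0.2 15.7]
```

View pics/r3.png

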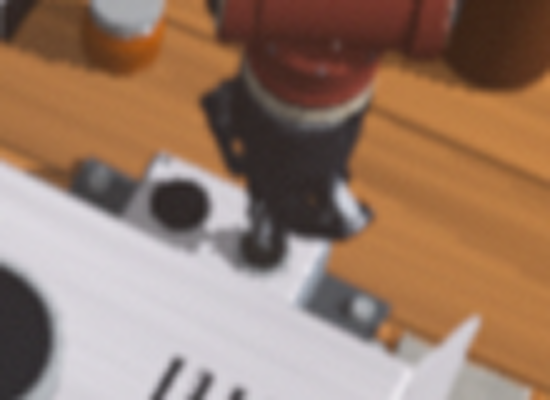

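The closed fingertips sit right over the start cap at about (263,245) in the crop, clear of the mushroom at (180,203). Pressing.

Emit:
{"method": "play_rows", "body": {"commands": [[0,0,4,0,0,0],[0,0,4,0,0,0],[0,0,4,0,0,0],[0,0,3,0,0,0],[0,0,0,0,0,0]]}}

```text
time: 7.32
tool_pos: [0.5771, 0.3117, 0.0917]
tool_rot: [-0.0, 0.195, 0.981, -0.0]
contact_force: [-0.1, 1.1, 0.7]
gripper_width: -0.001
grasp_force: 0.6
```

Emit:
{"method": "play_rows", "body": {"commands": [[0,0,1.5,0,0,0],[0,0,1.5,0,0,0],[0,0,1.5,0,0,0],[0,0,0,0,0,0]]}}

```text
time: 7.65
tool_pos: [0.5773, 0.3118, 0.0878]
tool_rot: [-0.0, 0.195, 0.981, 0.0]
contact_force: [-1.8, -0.0, 3.1]
gripper_width: 0.001
grasp_force: 1.4
```

Emit:
{"method": "play_rows", "body": {"commands": [[0,0,1,0,0,0],[0,0,1,0,0,0],[0,0,0,0,0,0]]}}

```text
time: 7.9
tool_pos: [0.5773, 0.3118, 0.0857]
tool_rot: [0.0, 0.195, 0.981, 0.0]
contact_force: [-1.4, 0.5, 2.5]
gripper_width: 0.001
grasp_force: 1.5
```

Emit:
{"method": "play_rows", "body": {"commands": [[0,0,1,0,0,0],[0,0,1,0,0,0],[0,0,0,0,0,0]]}}

```text
time: 8.15
tool_pos: [0.5773, 0.3118, 0.0836]
tool_rot: [0.0, 0.195, 0.981, 0.0]
contact_force: [-1.6, -0.6, 3.3]
gripper_width: 0.002
grasp_force: 1.4
```

Emit:
{"method": "play_rows", "body": {"commands": [[0,0,1,0,0,0],[0,0,1,0,0,0],[0,0,0,0,0,0]]}}

```text
time: 8.4
tool_pos: [0.5773, 0.3118, 0.0821]
tool_rot: [-0.0, 0.195, 0.981, 0.0]
contact_force: [-2.5, -0.5, 6.1]
gripper_width: 0.001
grasp_force: 2.8
```

Emit:
{"method": "play_rows", "body": {"commands": [[0,0,1,0,0,0],[0,0,1,0,0,0],[0,0,0,0,0,0]]}}

```text
time: 8.65
tool_pos: [0.5774, 0.3119, 0.0809]
tool_rot: [-0.0, 0.195, 0.981, -0.0]
contact_force: [-4.2, -0.8, 9.4]
gripper_width: 0.002
grasp_force: 4.6
```

The force rises past the 3 N travel level, so the button is on its stop. Lifting and moving towards the grinder along x ≈ 0.50.

Emit:
{"method": "play_rows", "body": {"commands": [[0,0,0,0,0,0],[0,0,-15,0,0,0],[0,0,-35,0,0,0],[0,0,-37,0,0,0],[0,0,-37,0,0,0]]}}

```text
time: 9.07
tool_pos: [0.5768, 0.3114, 0.2044]
tool_rot: [-0.001, 0.195, 0.981, -0.0]
contact_force: [0.6, 0.8, 0.1]
gripper_width: -0.004
grasp_force: 0.0
```

Emit:
{"method": "play_rows", "body": {"commands": [[16,-29,0,0,0,0],[16,-29,0,0,0,0],[16,-29,0,0,0,0],[-14,-35,0,0,0,0],[-14,-35,0,0,0,0]]}}

```text
time: 9.48
tool_pos: [0.4974, 0.1739, 0.2039]
tool_rot: [0.0, 0.194, 0.981, 0.0]
contact_force: [0.1, -0.4, 1.0]
gripper_width: 0.005
grasp_force: 0.0
```

Emit:
{"method": "play_rows", "body": {"commands": [[-14,-35,0,0,0,0],[-14,-35,0,0,0,0],[-14,-35,0,0,0,0],[-14,-35,0,0,0,0],[-14,-35,0,0,0,0]]}}

```text
time: 9.9
tool_pos: [0.4961, -0.0159, 0.2041]
tool_rot: [0.001, 0.195, 0.981, -0.0]
contact_force: [0.5, 0.2, -0.7]
gripper_width: -0.001
grasp_force: 0.0
```

Emit:
{"method": "play_rows", "body": {"commands": [[-14,-35,0,0,0,0],[-14,-35,0,0,0,0],[-14,-35,0,0,0,0],[-14,-35,0,0,0,0],[0,0,0,0,0,0]]}}

```text
time: 10.32
tool_pos: [0.4942, -0.1705, 0.2043]
tool_rot: [0.001, 0.198, 0.98, -0.002]
contact_force: [0.9, -0.3, -0.1]
gripper_width: -0.001
grasp_force: 0.0
```

```bash
python3 -c "
from h import *
to(.566,-.224,.18)"
```

```text
t 10.42 pos [ 0.4943 -0.1661  0.2038] F [ 1.28 -0.45 -0.65] w 0.002 z axis [ 0.  0. -1.]
tool mm [-88.4 -25.8  23.8]
```

Emit:
{"method": "play_rows", "body": {"commands": [[-29,-9,0,0,0,0],[-29,-9,0,0,0,0],[-30,-8,0,0,0,0],[0,0,0,0,0,0]]}}

```text
time: 10.75
tool_pos: [0.5687, -0.2236, 0.203]
tool_rot: [0.0, 0.195, 0.981, -0.0]
contact_force: [-0.6, -0.1, 0.0]
gripper_width: 0.006
grasp_force: 0.0
```

Emit:
{"method": "play_rows", "body": {"commands": [[0,0,28,0,0,0],[0,0,28,0,0,0],[0,0,25,0,0,0],[0,0,14,0,0,0],[0,0,0,0,0,0]]}}

```text
time: 11.17
tool_pos: [0.5634, -0.2198, 0.1044]
tool_rot: [-0.004, 0.194, 0.981, 0.001]
contact_force: [-1.3, -0.1, 0.3]
gripper_width: -0.005
grasp_force: 0.0
```

```bash
python3 - <<'E'
from h import *
import cv2
to(.566,-.224,.092)
b=imaging.grab_frame("scene")["image"][:,:,::-1]
r=lambda i,x,y,w:cv2.resize(i[y:y+80,x:x+w],None,fx=4.4,fy=4.4,interpolation=cv2.INTER_CUBIC)
cv2.imwrite("pics/r4.png",np.hstack([r(b,190,140,100),r(b,350,215,80)]))
E
```

```text
t 11.27 pos [ 0.566  -0.2217  0.1092] F [-0.4  -0.57  0.81] w 0.001 z axis [-0.  0. -1.]
tool mm [-0.8 -2.1 17.2]
```

View pics/r4.png

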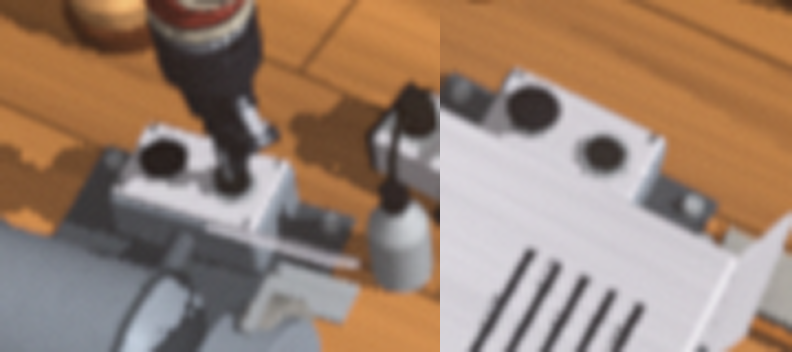

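The tips are over the grinder's start cap at about (232,180) in the left crop, clear of the mushroom at (162,158). On the right, the extractor's start cap at (603,153) is visibly lower and its stop has come up. Pressing.

Emit:
{"method": "play_rows", "body": {"commands": [[-1,-2,4,0,0,0],[0,0,4,0,0,0],[0,0,4,0,0,0],[0,0,3,0,0,0],[0,0,0,0,0,0]]}}

```text
time: 11.73
tool_pos: [0.5656, -0.2246, 0.093]
tool_rot: [-0.001, 0.195, 0.981, 0.0]
contact_force: [-0.4, 0.3, -0.3]
gripper_width: -0.005
grasp_force: 0.0
```

Emit:
{"method": "play_rows", "body": {"commands": [[0,0,2,0,0,0],[0,0,1.5,0,0,0],[0,0,1.5,0,0,0],[0,0,0,0,0,0]]}}

```text
time: 12.07
tool_pos: [0.5662, -0.2249, 0.089]
tool_rot: [0.0, 0.195, 0.981, -0.0]
contact_force: [-1.3, -0.1, 3.1]
gripper_width: -0.003
grasp_force: 1.4
```

Emit:
{"method": "play_rows", "body": {"commands": [[0,0,1,0,0,0],[0,0,1,0,0,0],[0,0,1,0,0,0],[0,0,0,0,0,0]]}}

```text
time: 12.4
tool_pos: [0.5662, -0.2249, 0.0858]
tool_rot: [0.0, 0.195, 0.981, -0.0]
contact_force: [-1.0, 0.1, 3.1]
gripper_width: -0.001
grasp_force: 1.5
```

Emit:
{"method": "play_rows", "body": {"commands": [[0,0,1,0,0,0],[0,0,1,0,0,0],[0,0,0,0,0,0]]}}

```text
time: 12.65
tool_pos: [0.5661, -0.2249, 0.0837]
tool_rot: [0.0, 0.195, 0.981, -0.0]
contact_force: [-0.6, -0.7, 4.1]
gripper_width: 0.001
grasp_force: 1.4
```

Emit:
{"method": "play_rows", "body": {"commands": [[0,0,1,0,0,0],[0,0,1,0,0,0],[0,0,0,0,0,0]]}}

```text
time: 12.9
tool_pos: [0.5662, -0.2249, 0.0821]
tool_rot: [0.0, 0.195, 0.981, -0.0]
contact_force: [-1.3, 0.3, 5.6]
gripper_width: 0.003
grasp_force: 2.8
```

Emit:
{"method": "play_rows", "body": {"commands": [[0,0,1,0,0,0],[0,0,1,0,0,0],[0,0,0,0,0,0],[0,0,0,0,0,0]]}}

```text
time: 13.23
tool_pos: [0.5662, -0.2249, 0.081]
tool_rot: [-0.0, 0.195, 0.981, -0.0]
contact_force: [-4.2, 1.2, 8.3]
gripper_width: -0.004
grasp_force: 4.4
```

Emit:
{"method": "play_rows", "body": {"commands": [[0,0,-15,0,0,0],[0,0,-37,0,0,0],[0,0,-37,0,0,0],[0,0,-37,0,0,0],[0,0,0,0,0,0]]}}

```text
time: 13.65
tool_pos: [0.5699, -0.2267, 0.2151]
tool_rot: [0.007, 0.195, 0.981, -0.002]
contact_force: [1.2, 0.1, 2.2]
gripper_width: -0.001
grasp_force: 0.0
```

Emit:
{"method": "play_rows", "body": {"commands": [[0,0,0,0,0,0],[0,0,0,0,0,0],[0,0,0,0,0,0]]}}

```text
time: 13.9
tool_pos: [0.565, -0.2242, 0.2032]
tool_rot: [-0.002, 0.195, 0.981, 0.001]
contact_force: [-1.1, 0.4, -0.3]
gripper_width: -0.003
grasp_force: 0.0
```

```bash
python3 - <<'E'
from h import *
import cv2
to(.566,-.224,.2)
b=imaging.grab_frame("scene")["image"][:,:,::-1]
cv2.imwrite("pics/fin.png",cv2.resize(b[130:290,190:440],None,fx=3.2,fy=3.2,interpolation=cv2.INTER_CUBIC))
E
```

```text
t 14.0 pos [ 0.5651 -0.2242  0.2032] F [ 0.85 -0.35  0.54] w -0.003 z axis [-0.004  0.002 -1.   ]
tool mm [-0.8  0.6  3.2]
```

View pics/fin.png

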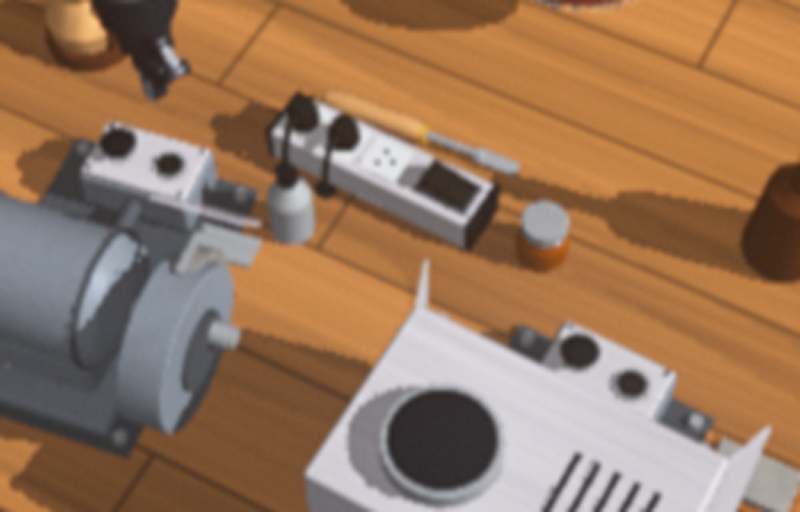

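The picture shows both start caps down, at (170,163) and (632,383), and the rocker over to on at (450,185). The loose things in view haven't moved and the robot is clear.

```bash
python3 -c "
from plant import manip
print(manip.job_done())"
```

```text
the job is handed in; nothing more can be done
None
```

I switched on the power strip, then the extractor, then the grinder, each with a gentle press to its stop (about 9 N on the wrist sensor at each stop); the last picture shows all three on and the loose things in view unmoved, and the job is handed in at about 14 s (no verdict was returned).

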